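Seat the slotted cutting guide on its pins over the candy slab

ROBOT

A 7-joint arm with a two-finger parallel gripper is mounted at the origin on the work surface. World frame = base frame: x ahead of the robot, y to its left, z up, the work surface at z = 0. Lengths are in mm, angles in rad, forces in N, time in s.
With the tool pointing down it reaches from about 350 to 900 mm from the base axis. Payload 19.9 kg.
Tool frame: the origin (TCP) lies midway between the tips of the shut fingers; the grasp point (between the pads) lies 19 mm behind it; z points along the fingers, y is the direction in which the jaws open and shut (so a half turn about z gives the same grasp; the last joint's range is limited). The gripper opens to 85 mm and grips with 20 to 120 N. Pads are 22 mm wide; open, the fingers measure 114 mm over their backs; the gripper's body (76 mm by 85 mm) begins 54 mm behind the grasp point. The pads swing forward as they close: fully open they stand 13 mm farther back than shut.
Start: joints at [-1.325, 0.417, -0.01, 1.614, 0.005, 1.111, -0.053], TCP at [176.793, 599.452, 205.76] pointing down, gripper open.
Joint ranges: [-2.81, 2.81], [-0.39, 2.02], [-1.27, 1.25], [0.06, 2.57], [-1.19, 4.33], [0.19, 2], [-2.82, 2.82]. Speed limits (rad/s): [1.89, 1.89, 2.39, 2.39, 3.01, 3.01, 3.01].

INTERFACE

Orientations are given as a unit quaternion [w, x, y, z].
In Python, from bench import arm gives the robot as it stands.
- The arm moves only by the tool servo_tool, never from a script. Its argument "targets" is a list of rows, each a list of 3 entries, a list of its own where there are three numbers: the shift along the world's x, y, z in m, then the turn about the world's z in rad, then the closure, from 0 (fully open) to 1 (shut). A call has exactly 10 rows; each row shifts and turns the commanded pose from where the row before left it; what a row does not reach is not made up. A row lasts 1/12 s, in which the tool goes at most 41.7 mm and 7.16 degrees, less where a joint would pass 70% of its speed; a pose out of reach is approached as far as the arm can. A call with a gripper value outside its range is refused whole. The fingers move at their own pace and stop on an object; "force" is the grip in N (left out, the last holds). Time passes only in rows, so rows that do not move let the fingers close, or fill a call up. It gives the time, the measured TCP pose, the force and the opening at its end, in the units of the state.
- arm.observe(): the state, without advancing time (a new reading comes with each control period).
- arm.get_image(name): name is "scene" or "top" or "wrist"; returns a dict with "img" (400x640x3 uint8, blue, green, red), "fovy" (degrees; the focal length in pixels is half the picture's height over the tangent of half this angle, whatever the lens; pixels are square), "cx", "cy" (the principal point, pixels), "dist_coeffs" ([k1, k2, p1, p2, k3] as OpenCV has them; the pictures are not rectified), "world_from_camera" (4x4, takes a point from camera to world coordinates). Camera axes: x right, y up, looking along -z (the intrinsics and any distortion apply to the point x, -y, -z); pixel columns grow to the right and rows downward; lengths in mm; the calibration is good to about 2 mm. A picture is of the moment at which its call begins. There is no depth.
- arm.sign_off(): hands the job in, once; it reports no verdict.
The state is a dict: "clock": time; "qpos": joint angles; "joint_vel": joint speeds; "tau": joint torques, N m; "ee_pos": TCP position; "orientation": TCP orientation; "wrist_force": force on the tool from outside, world axes, zero at the start; "wrist_torque": the same for the moment, N m; "gripper_width": opening from 0.0 (shut) to 1.0 (fully open).
Only numpy, scipy, OpenCV 4.12 (cv2) and the standard library are available. Lean on these libraries where they do the work, as an engineer would, in place of code of your own. Each camera call takes 0.05 s, during which the arm holds its last target.

TASK

Lift the slotted cutting guide by its handle, lay it on the forming board over the candy slab with its hole edge against the fence, and slide it gently along the fence until both holes drop over the two pins and it lies flat and fully home, then let go. Do not lean hard on the board, since the slab under it is brittle, and leave the jar, carton and bowl where they are.

Things in the scene. Friction and masses are not known exactly. Their poses are not given: they have to be found in the camera images.
- guide: Cutting guide, loose, about 0.46 kg: bare aluminium plate 150 (x) by 240 (y) by 5 mm with eight slots and two round through holes 12.5 mm wide at x = -55, y = -75 and +75 mm. Origin: centre of its underside, z up. Starts flat on the table left or right of the board, its -x (hole) edge towards the robot, yaw within 0.4 rad.
- guide_handle (a point): Middle of the guide's handle, 28 mm above its underside: a wooden block standing on the plate's centre, 16 mm wide (x), 50 mm long (y), from 5 to 45 mm above the underside. Axes as the guide's.
- board: Forming board, fixed, yaw within 0.12 rad: white plastic, 200 (x) by 270 (y) by 18 mm, with a candy slab (top below z = 32 mm). Origin: centre of its underside; x points away from the robot and from the fence. The home guide rests on pin bar and far rail, underside at z = 32 mm, origin at x about -4 to -5 mm (hole edge at the fence), y = the pin bar's offset.
- board_fence (a point): Middle of the fence's top inner edge, board frame x = -80, z = 52 mm: a steel strip 12 mm thick, upright along y on the side of the board near the robot, 260 mm long. A guide held square with its hole edge against it has its holes in line with the pins across x.
- board_rail (a point): Middle of the far rail's top, board frame x = 62, z = 32 mm: a steel rail 24 mm wide along y that carries the guide's far edge.
- board_pins (a point): Point fixed to the board at x = -60, y = 0, z = 32 mm, NOT moving with the pins: on top of the dark pin bar (30 mm wide, along y). Two pins, 10 mm thick, 8 mm high, tapering to 8 mm over the last 1.5 mm, stand at y = -75 and +75 mm plus an offset: the bar is clamped within 18 mm either way along y. No reading gives the offset: find it by feel or sight.
- jar: closed jar with a white cap, 64 mm across, 100 mm high, standing beyond the work; origin centre of its underside
- carton: open paper carton 90 by 120 by 50 mm high, standing beyond the work; origin centre of its underside
- bowl: steel bowl 96 mm across, 45 mm high, standing beyond the work; origin centre of its underside

How it is judged (in metres and radians):
At the end, for the whole second after the job is handed in: the guide is released and at rest with both holes over the pins: underside 29 to 33.8 mm above the board's underside, level within 0.02 rad, square to the board within 0.06 rad, its centre at x -10 to +2 mm and y within 22 mm of the board's centre (board frame) (z of guide in the frame of board between 0.029 and 0.0338 m and angle between guide's own z axis and vertical below 0.02 rad and x of guide in the frame of board between -0.01 and 0.002 m and y of guide in the frame of board between -0.022 and 0.022 m and angle between the x axis of guide and the x axis of board, either way round below 0.06 rad and linear speed of guide below 0.01 m/s); the robot touches nothing.
It fails at once if the guide is pressed or struck against the board, its fence or pins with more than 40 N (the slab cracks) (contact force between guide and board above 40 N).
It fails at once if the robot strikes or leans on the board with more than 10 N (contact force between any of the fingers, the arm and board above 10 N).
It fails at once if the jar, carton or bowl is moved by more than 20 mm (distance of any of jar, carton, bowl from where it was at the start of the episode above 0.02 m).
It also fails if it takes over 61 s, if anything falls off the work surface, if the arm or the gripper's body presses on something with over 40 N, if the wrist force passes 120 N, or if a joint passes its speed limit or range.

## Working session

There is one attempt and no reset: what is moved stays moved. The work goes in short steps, Python scripts to look and compute and a tool call to move; the robot and the scene stay as the last step left them, time stands still between calls to the robot, and variables do not carry over. Pictures are saved under pics/ and viewed, and the job is handed in when it is done.

Besides the shell and the picture viewer there is one more tool, called after ">>>" as name(argument=value, ...), one argument or row to a line, values as JSON. servo_tool: Moves the arm, as the interface text tells. Its arguments: {"type":"object","properties":{"targets":{"type":"array"},"force":{"type":"number"}},"required":["targets"]}

```bash
ls; mkdir -p pics; cat > h.py <<'E'
import numpy as np, cv2, pickle
from bench import arm
def snap(name,fn):
    d=arm.get_image(name); cv2.imwrite(f'pics/{fn}.png',d['img']); pickle.dump(d,open(f'pics/{fn}.pkl','wb')); return d
def load(fn): return pickle.load(open(f'pics/{fn}.pkl','rb'))
def K(d):
    h=d['img'].shape[0]; f=h/2/np.tan(np.radians(d['fovy'])/2)
    return np.array([[f,0,d['cx']],[0,f,d['cy']],[0,0,1.]])
def rays(d,uv):
    p=cv2.undistortPoints(np.array(uv,float).reshape(-1,1,2),K(d),np.array(d['dist_coeffs'],float)).reshape(-1,2)
    T=np.array(d['world_from_camera']); v=np.c_[p[:,0],-p[:,1],-np.ones(len(p))]@T[:3,:3].T
    return T[:3,3],v
def onz(d,uv,z):
    o,v=rays(d,uv); return o+v*((z-o[2])/v[:,2])[:,None]
def proj(d,P):
    T=np.linalg.inv(np.array(d['world_from_camera'])); P=np.array(P,float).reshape(-1,3)@T[:3,:3].T+T[:3,3]
    P=P*[1,-1,-1]
    return cv2.projectPoints(P,np.zeros(3),np.zeros(3),K(d),np.array(d['dist_coeffs'],float))[0].reshape(-1,2)
E
python3 - <<'E'
from h import *
for n in ['scene','top','wrist']:
    d=snap(n,n+'0'); print(n,d['fovy'],np.round(d['world_from_camera'],2).tolist(),d['dist_coeffs'])
print(arm.observe())
E
```

```text
pics
scene 57.86317043296134 [[0.14, -0.72, 0.68, 1065.46], [0.99, 0.12, -0.09, -58.93], [-0.02, 0.69, 0.72, 549.99], [0.0, 0.0, 0.0, 1.0]] [-0.0658065  0.         0.         0.         0.       ]
top 53.3226035976544 [[0.01, 0.99, -0.11, 492.69], [-1.0, 0.02, 0.01, 5.28], [0.01, 0.11, 0.99, 1049.53], [0.0, 0.0, 0.0, 1.0]] [-0.08176231  0.          0.          0.          0.        ]
wrist 71.28411365404824 [[0.28, -0.91, -0.31, 95.23], [0.96, 0.27, 0.09, 624.41], [-0.0, -0.33, 0.95, 374.12], [0.0, 0.0, 0.0, 1.0]] [-0.0133237  0.         0.         0.         0.       ]
{'clock': 0.15, 'qpos': array([-1.32553708,  0.41782835, -0.0103207 ,  1.6140424 ,  0.0046866 ,
        1.11069075, -0.05301218]), 'joint_vel': array([ 0.0004075 , -0.00209838,  0.00117704, -0.00173648, -0.00065359,
       -0.00084211,  0.00112362]), 'tau': array([ 1.30884823e-04, -8.64750051e+01,  6.79219645e-01, -4.35058093e+01,
        1.91557081e-02,  5.80482025e-03, -5.61113507e-05]), 'ee_pos': array([176.68975834, 599.19825328, 205.30647886]), 'orientation': array([-3.79386868e-05,  1.42886012e-01,  9.89739038e-01, -4.70864813e-04]), 'wrist_force': array([-0.50226697, -0.41932183,  0.07027841]), 'wrist_torque': array([ 0.01810255, -0.02710082,  0.01881491]), 'gripper_width': 0.9981504116294155}
```

View pics/top0.png

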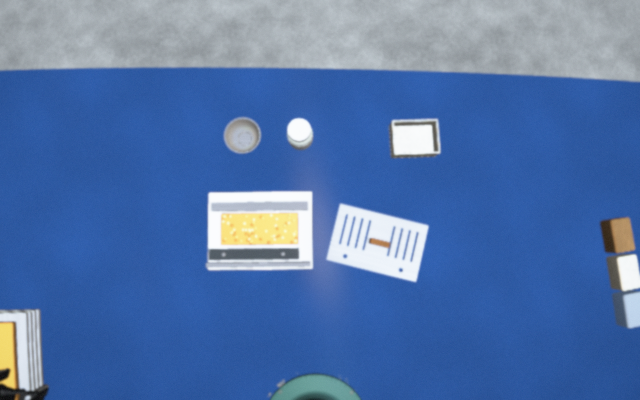

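View pics/scene0.png

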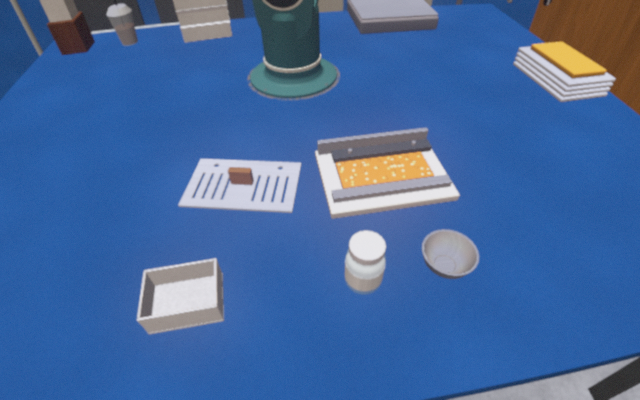

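View pics/wrist0.png

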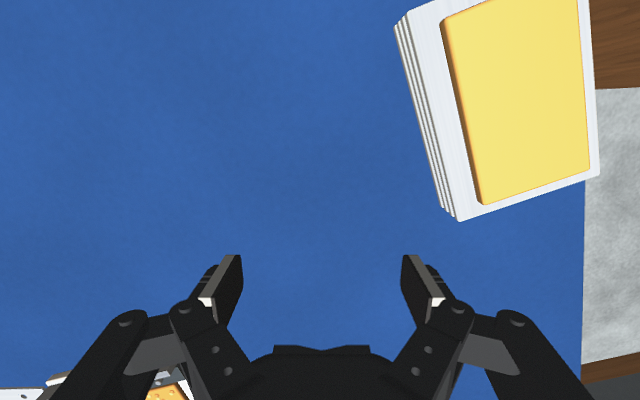

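The top view shows the board on the left (centre about px 260,231; pins near 223,254 and 282,254). The guide is on the right, with its handle near px 380,242. The jar, carton and bowl are behind them. I'll measure these next.

```bash
cat > m.py <<'E'
from h import *
d=load('top0'); im=d['img']
hsv=cv2.cvtColor(im,cv2.COLOR_BGR2HSV)
nb=(~((hsv[...,0]>95)&(hsv[...,0]<125)&(hsv[...,1]>110))).astype(np.uint8)
nb[:, :190]=0; nb[:180]=0; nb[300:]=0; nb[:,450:]=0
cs,_=cv2.findContours(nb,cv2.RETR_EXTERNAL,cv2.CHAIN_APPROX_NONE)
for c in sorted(cs,key=cv2.contourArea)[-2:]:
    c=c.reshape(-1,2); m=c[:,0].mean()
    z=5 if m>320 else 18
    P=onz(d,c,z)[:,:2].astype(np.float32)
    r=cv2.minAreaRect(P); print('guide' if z==5 else 'board',r)
    b=cv2.boxPoints(r); print(b)
br=((hsv[...,0]<20)&(hsv[...,1]>100)).astype(np.uint8); br[:,:340]=0;br[:,420:]=0;br[:220]=0;br[265:]=0
ys,xs=np.nonzero(br); P=onz(d,np.c_[xs,ys],45)[:,:2].astype(np.float32); print('handle',len(xs),P.mean(0),cv2.minAreaRect(P))
g=cv2.cvtColor(im,cv2.COLOR_BGR2GRAY)
v=cv2.resize(im[180:290,195:435],None,fx=3.3,fy=3.3,interpolation=cv2.INTER_CUBIC); cv2.imwrite('pics/z.png',v)
E
python3 m.py
```

```text
guide ((475.03125, -154.5345916748047), (247.6712188720703, 155.62728881835938), 76.98658752441406)
[[ 371.33087  -257.6678  ]
 [ 522.96124  -292.7118  ]
 [ 578.7316    -51.401398]
 [ 427.10126   -16.357391]]
board ((502.53424072265625, 139.41249084472656), (206.1082305908203, 299.39703369140625), 1.4524126052856445)
[[395.71887   286.45084  ]
 [403.30762   -12.850008 ]
 [609.3496     -7.6258545]
 [601.76086   291.675    ]]
handle 69 [ 475.4279  -153.86194] ((475.4549255371094, -153.82781982421875), (47.03348922729492, 8.520452499389648), 76.73511505126953)
```

View pics/z.png

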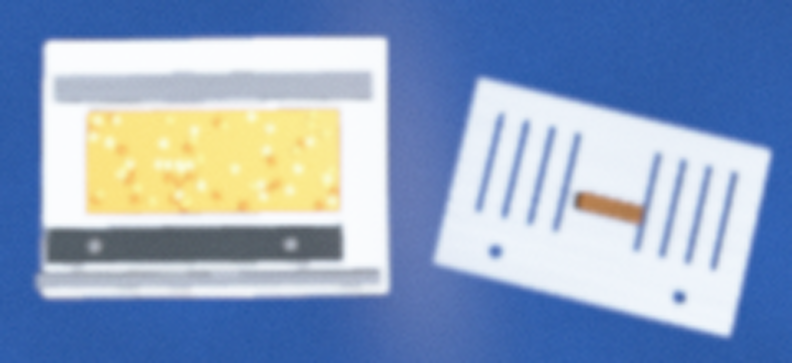

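```bash
cat > m2.py <<'E'
from h import *
d=load('top0'); im=d['img']; hsv=cv2.cvtColor(im,cv2.COLOR_BGR2HSV); g=cv2.cvtColor(im,cv2.COLOR_BGR2GRAY).astype(float)
def cen(u,v,r,sign):
    p=g[v-r:v+r+1,u-r:u+r+1]; w=sign*(p-np.median(p)); w=np.clip(w-0.35*w.max(),0,None)
    yy,xx=np.mgrid[v-r:v+r+1,u-r:u+r+1]; return [(w*xx).sum()/w.sum(),(w*yy).sum()/w.sum()]
pins=[cen(223,254,4,1),cen(283,254,4,1)]; P=onz(d,pins,40); print('pins',pins,P, np.linalg.norm(P[0]-P[1]), 'axis yaw',np.arctan2(-(P[0]-P[1])[0],(P[0]-P[1])[1]))
ho=[cen(345,256,4,-1),cen(401,270,4,-1)]; H=onz(d,ho,5); print('holes',ho,H,np.linalg.norm(H[0]-H[1]),np.arctan2(-(H[0]-H[1])[0],(H[0]-H[1])[1]))
# edges of board
def edge_col(u,v0,v1): # strongest gradient along column
    c=cv2.GaussianBlur(g,(1,3),0)[v0:v1,u]; dd=np.abs(np.diff(c)); k=dd.argmax(); s=slice(max(k-2,0),k+3); return v0+(dd[s]*np.arange(len(dd))[s]).sum()/dd[s].sum()+.5
def edge_row(v,u0,u1):
    c=g[v,u0:u1]; dd=np.abs(np.diff(c)); k=dd.argmax(); s=slice(max(k-2,0),k+3); return u0+(dd[s]*np.arange(len(dd))[s]).sum()/dd[s].sum()+.5
sat=hsv[...,1].astype(float); g0=g; g=sat
far=onz(d,[[u,edge_col(u,184,199)] for u in range(215,308,4)],18)
rt=onz(d,[[edge_row(v,305,320),v] for v in range(200,256,3)],18)
lf=onz(d,[[edge_row(v,200,214),v] for v in range(200,250,3)],18)
a=np.polyfit(far[:,1],far[:,0],1); print('far edge x at y:',a,'yaw',-np.arctan(a[0]), (far[:,0]-np.polyval(a,far[:,1])).std())
for n,e in(('rt',rt),('lf',lf)):
    b=np.polyfit(e[:,0],e[:,1],1); print(n,b,'yaw',np.arctan(b[0]),np.polyval(b,500))
print('bowl/jar rough')
E
python3 m2.py
```

```text
pins [[np.float64(223.21877309682182), np.float64(254.15391722099034)], [np.float64(282.54178842782), np.float64(253.73991817650497)]] [[439.36614559 237.93369457  40.        ]
 [443.21933962  88.26258488  40.        ]] 149.72070058032165 axis yaw 0.025738722144853836
holes [[np.float64(344.6702508960573), np.float64(255.7387495021903)], [np.float64(400.4118683356513), np.float64(269.60667593880385)]] [[ 438.75352438  -70.46388508    5.        ]
 [ 404.46637674 -216.32062902    5.        ]] 149.83256737205824 -0.23088221262778924
far edge x at y: [-2.83227536e-02  6.08208679e+02] yaw 0.028315183984373448 0.37332725936330013
rt [0.02084503 4.19104825] yaw 0.02084201452080309 14.61356470288439
lf [3.74893068e-02 2.69261313e+02] yaw 0.03747175849653715 288.0059665934986
bowl/jar rough
```

>>> servo_tool(
  targets=[
    [[0.01,-0.025,0],-0.05,0],
    [[0.01,-0.025,0],-0.05,0],
    [[0.01,-0.025,0],-0.05,0],
    [[0.01,-0.025,0],-0.05,0],
    [[0.01,-0.025,0],-0.05,0],
    [[0.01,-0.025,0],-0.05,0],
    [[0.01,-0.025,0],-0.05,0],
    [[0.01,-0.025,0],-0.05,0],
    [[0.01,-0.025,0],-0.05,0],
    [[0.01,-0.025,0],-0.05,0],
  ],
  force=60,
)

```text
clock: 0.98
ee_pos: [277.0, 348.1, 205.7]
orientation: [-0.0, 0.384, 0.923, -0.0]
wrist_force: [0.7, -0.2, 0.4]
gripper_width: 1.002
```

>>> servo_tool(
  targets=[
    [[0.01,-0.025,0],-0.05,0],
    [[0.01,-0.025,0],-0.05,0],
    [[0.01,-0.025,0],-0.05,0],
    [[0.01,-0.025,0],-0.05,0],
    [[0.01,-0.025,0],-0.05,0],
    [[0.01,-0.025,0],-0.05,0],
    [[0.01,-0.025,0],-0.05,0],
    [[0.01,-0.025,0],-0.05,0],
    [[0.01,-0.025,0],-0.05,0],
    [[0.01,-0.025,0],-0.05,0],
  ],
)

```text
clock: 1.82
ee_pos: [377.0, 98.2, 205.8]
orientation: [-0.0, 0.601, 0.799, 0.0]
wrist_force: [0.4, 0.3, 0.5]
gripper_width: 1.0
```

>>> servo_tool(
  targets=[
    [[0.01,-0.025,0],-0.05,0],
    [[0.01,-0.025,0],-0.05,0],
    [[0.01,-0.025,0],-0.05,0],
    [[0.01,-0.025,0],-0.05,0],
    [[0.01,-0.025,0],-0.05,0],
    [[0.01,-0.025,0],-0.05,0],
    [[0.01,-0.025,0],-0.05,0],
    [[0.01,-0.025,0],-0.05,0],
    [[0,0,0],0,0],
    [[0,0,0],0,0],
  ],
)

```text
clock: 2.65
ee_pos: [456.7, -101.7, 205.5]
orientation: [0.0, 0.748, 0.664, -0.001]
wrist_force: [-0.2, 0.1, 0.8]
gripper_width: 1.005
```

```bash
python3 - <<'E'
from h import *
d=snap('wrist','w1'); s=arm.observe(); w,x,y,z=s['orientation']; print(s['ee_pos'], 'tool y ang',np.arctan2(2*y*y-1,2*x*y))
print(np.round(d['world_from_camera'],2).tolist())
E
```

```text
[ 456.50532597 -100.59958201  205.4742054 ] tool y ang -0.11630388689613035
[[0.99, 0.11, 0.04, 465.67], [-0.12, 0.94, 0.32, -16.88], [-0.0, -0.33, 0.95, 374.34], [0.0, 0.0, 0.0, 1.0]]
```

View pics/w1.png

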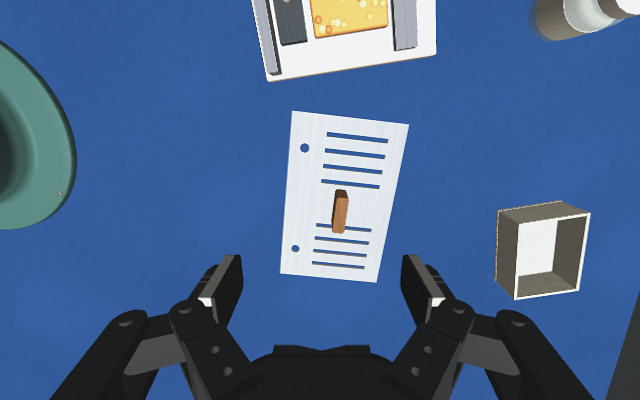

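The wrist view shows the whole guide: holes at (305,148) and (295,248), handle at (340,211). The fingers frame it. I'll cross-check its pose.

```bash
python3 - <<'E'
from h import *
d=load('w1'); im=d['img']; hsv=cv2.cvtColor(im,cv2.COLOR_BGR2HSV)
nb=((hsv[...,1]<90)&(hsv[...,2]>120)).astype(np.uint8)
nb[:100]=0; nb[290:]=0; nb[:,:270]=0; nb[:,415:]=0
cs,_=cv2.findContours(nb,cv2.RETR_CCOMP,cv2.CHAIN_APPROX_NONE)
c=max(cs,key=cv2.contourArea).reshape(-1,2); print(cv2.minAreaRect(onz(d,c,5)[:,:2].astype(np.float32)))
for c in cs:
    a=cv2.contourArea(c); m=c.reshape(-1,2).mean(0)
    if a>20 and m[0]<315 : print(a,m,onz(d,[m],5))
br=((hsv[...,0]<20)&(hsv[...,1]>100)).astype(np.uint8); br[:170]=0;br[250:]=0;br[:,:320]=0;br[:,360:]=0
ys,xs=np.nonzero(br); print(xs.min(),xs.max(),ys.min(),ys.max())
# top face: brighter; print
v=cv2.resize(im[180:245,315:370],None,fx=8,fy=8); cv2.imwrite('pics/hd.png',v)
E
```

```text
((473.0438232421875, -154.86732482910156), (241.21397399902344, 151.29525756835938), 76.79783630371094)
50.0 [294.63636364 247.95454545] [[ 401.9995236  -214.80102109    5.        ]]
73.5 [304.22222222 147.25925926] [[436.698633   -68.65298819   5.        ]]
332 347 190 232
```

View pics/hd.png

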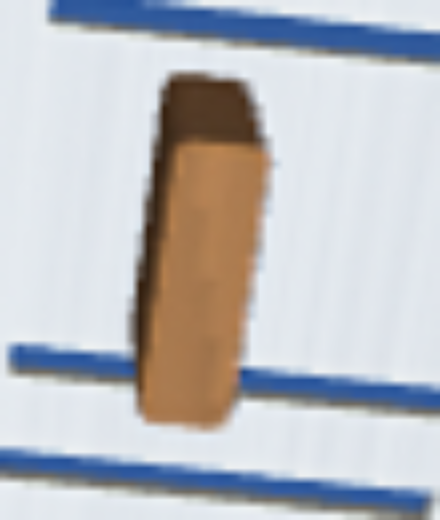

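>>> servo_tool(
  targets=[
    [[0.0034,-0.0108,-0.01],-0.0226,0],
    [[0.0034,-0.0108,-0.015],-0.0226,0],
    [[0.0034,-0.0108,-0.015],-0.0226,0],
    [[0.0034,-0.0108,-0.015],-0.0226,0],
    [[0.0036,-0.0108,-0.02],-0.0226,0],
    [[0,0,-0.02],0,0],
    [[0,0,-0.02],0,0],
    [[0,0,-0.02],0,0],
    [[0,0,0],0,0],
    [[0,0,0],0,0],
  ],
)

```text
clock: 3.53
ee_pos: [473.5, -153.7, 70.7]
orientation: [-0.001, 0.783, 0.622, -0.001]
wrist_force: [0.5, -0.4, 1.4]
gripper_width: 1.0
```

```bash
python3 - <<'E'
from h import *
d=snap('wrist','w2'); s=arm.observe(); w,x,y,z=s['orientation']; print(s['ee_pos'], 'tool y ang',np.arctan2(2*y*y-1,2*x*y))
E
```

```text
[ 474.14913471 -154.04945879   71.50997787] tool y ang -0.2281203152257322
```

View pics/w2.png

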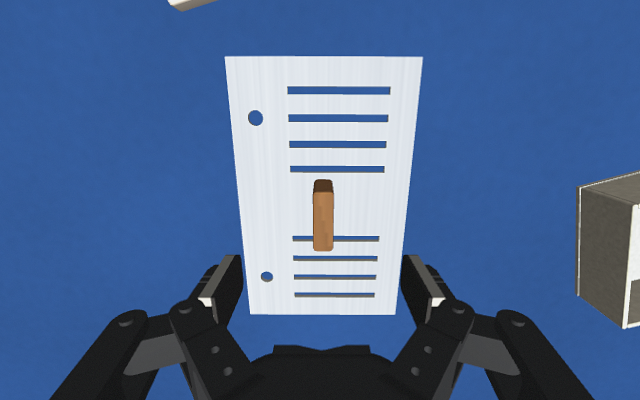

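The tool is square to the handle and centred on it (handle at px 322,222). I'll descend and grip.

>>> servo_tool(
  targets=[
    [[0,0,-0.015],0,0],
    [[0,0,-0.015],0,0],
    [[0,0,-0.015],0,0],
    [[0,0,-0.0085],0,0],
    [[0,0,-0.004],0,0],
    [[0,0,0],0,0.4],
    [[0,0,0],0,0.7],
    [[0,0,0],0,1],
    [[0,0,0],0,1],
    [[0,0,0],0,1],
  ],
  force=60,
)

```text
clock: 4.42
ee_pos: [474.3, -154.5, 13.7]
orientation: [0.0, 0.783, 0.622, 0.0]
wrist_force: [-0.7, -0.4, -0.0]
gripper_width: 0.301
```

>>> servo_tool(
  targets=[
    [[0,0,0],0,1],
    [[0,0,0],0,1],
    [[0,0,0],0,1],
    [[0,0,0],0,1],
    [[0,0,0],0,1],
    [[0,0,0],0,1],
    [[0,0,0],0,1],
    [[0,0,0],0,1],
    [[0,0,0],0,1],
    [[0,0,0],0,1],
  ],
)

```text
clock: 5.25
ee_pos: [474.4, -154.6, 13.9]
orientation: [0.0, 0.783, 0.622, 0.0]
wrist_force: [-2.5, 1.3, 10.5]
gripper_width: 0.159
```

>>> servo_tool(
  targets=[
    [[0,0,0.003],0,1],
    [[0,0,0.007],0,1],
    [[0,0,0.015],0,1],
    [[0,0,0.015],0,1],
    [[0,0,0.015],0,1],
    [[0,0,0.015],0,1],
    [[0,0,0.015],0,1],
    [[0,0,0.015],0,1],
    [[0,0,0],0,1],
    [[0,0,0],0,1],
  ],
)

```text
clock: 6.08
ee_pos: [474.1, -154.3, 113.5]
orientation: [0.0, 0.783, 0.622, 0.0]
wrist_force: [-0.0, 0.6, -6.6]
gripper_width: 0.158
```

```bash
python3 - <<'E'
from h import *
d=snap('wrist','w3');d=snap('scene','s3'); s=arm.observe(); w,x,y,z=s['orientation']; print(s['ee_pos'], 'tool y ang',np.arctan2(2*y*y-1,2*x*y),s['wrist_force'],s['wrist_torque'],s['gripper_width'])
E
```

```text
[ 473.48281337 -154.25181162  112.5111928 ] tool y ang -0.22880822056371816 [ 0.20843247  0.17971635 -5.95193514] [ 0.01201986 -0.0308009   0.01180867] 0.1604676951527596
```

View pics/w3.png

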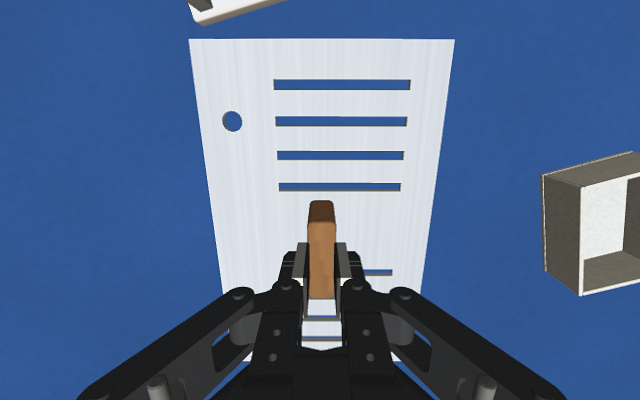

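View pics/s3.png

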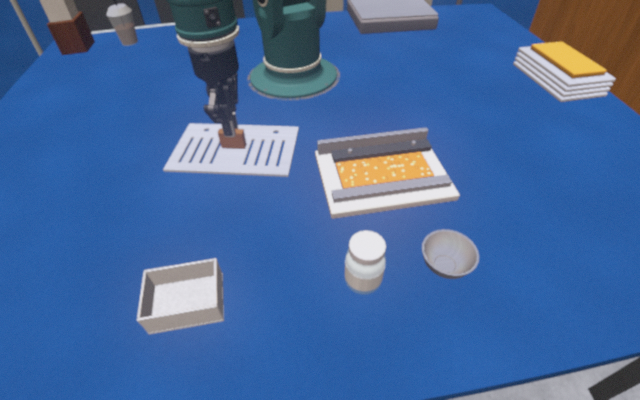

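Guide lifted level. I'll carry it towards the board and stop partway for a closer look at the pins.

>>> servo_tool(
  targets=[
    [[0.003,0.01,0.005],0.0256,1],
    [[0.003,0.014,0.005],0.0256,1],
    [[0.003,0.014,0.005],0.0256,1],
    [[0.003,0.014,0.005],0.0256,1],
    [[0.003,0.014,0.005],0.0256,1],
    [[0.003,0.014,0.005],0.0256,1],
    [[0.003,0.01,0],0.0256,1],
    [[0.003,0.01,0],0.0256,1],
    [[0.003,0,0],0.0256,1],
    [[0,0,0],0.0256,1],
  ],
)

```text
clock: 7.02
ee_pos: [501.3, -53.8, 142.8]
orientation: [-0.0, 0.696, 0.718, -0.0]
wrist_force: [-0.8, -0.6, -6.2]
gripper_width: 0.159
```

```bash
python3 - <<'E'
from h import *
d=snap('wrist','w4'); s=arm.observe(); w,x,y,z=s['orientation']; print(s['ee_pos'], 'tool y ang',np.arctan2(2*y*y-1,2*x*y),s['wrist_force'])
E
```

```text
[500.98319064 -54.408896   142.85187192] tool y ang 0.03158411600765916 [ 0.7701426  -0.4499968  -5.69352486]
```

View pics/w4.png

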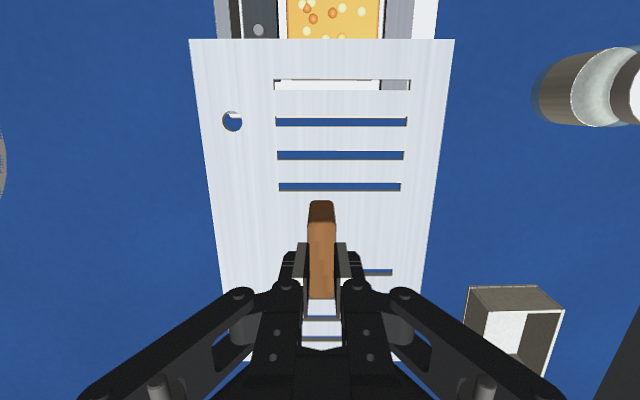

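The near pin shows at (258,29) and the guide's far hole at (232,121). I'll compute both positions.

```bash
python3 - <<'E'
from h import *
d=load('w4'); im=d['img']
# pin ellipse
r=im[16:42,246:272]; g=cv2.cvtColor(r,cv2.COLOR_BGR2GRAY); _,b=cv2.threshold(g,0,255,cv2.THRESH_OTSU)
cs,_=cv2.findContours(b,cv2.RETR_EXTERNAL,cv2.CHAIN_APPROX_NONE)
for c in cs:
  if cv2.contourArea(c)>20:
    m=cv2.moments(c); p=[m['m10']/m['m00']+246,m['m01']/m['m00']+16]; print('pin',cv2.boundingRect(c),p,onz(d,[p],40),onz(d,[p],36))
hsv=cv2.cvtColor(im,cv2.COLOR_BGR2HSV)
w=((hsv[...,1]<90)&(hsv[...,2]>150)).astype(np.uint8)
# hole from w3 (clean) : same grasp, TCP 
for n,zt in(('w3',104.5),):
    e=load(n); hs=cv2.cvtColor(e['img'],cv2.COLOR_BGR2HSV); r=(hs[105:140,215:250,1]>110).astype(np.uint8)
    cs,_=cv2.findContours(r,cv2.RETR_EXTERNAL,cv2.CHAIN_APPROX_NONE); c=max(cs,key=cv2.contourArea); (x,y),ax,_=cv2.fitEllipse(c); p=[x+215,y+105]
    P=onz(e,[p],zt)[0]; print(n,p,ax,P)
    a=-0.2290; v=P[:2]-[474.1,-154.3]; R=np.array([[np.cos(a),np.sin(a)],[-np.sin(a),np.cos(a)]]); print('hole rel tcp in tool frame',R@v,'nominal -55,75')
    ed=np.array([[190,40],[454,40]]); print(onz(e,ed,zt))
x=cv2.resize(im[0:70,190:450],None,fx=3,fy=3,interpolation=cv2.INTER_CUBIC); cv2.imwrite('pics/z4.png',x)
E
```

```text
pin (0, 22, 26, 4) [258.5, 39.5] [[441.83190388  82.33810874  40.        ]] [[441.00770123  83.08690139  36.        ]]
pin (7, 8, 10, 11) [257.72183908045974, 29.128735632183908] [[441.47083498  90.23385349  40.        ]] [[440.6413166   91.09888899  36.        ]]
w3 [232.81705284118652, 120.76511478424072] (15.963360786437988, 19.00859832763672) [436.77109074 -68.62817467 104.5       ]
hole rel tcp in tool frame [-55.80222154  74.96146472] nominal -55,75
[[427.37970457 -20.90236792 104.5       ]
 [573.29178269 -54.76687877 104.5       ]]
```

View pics/z4.png

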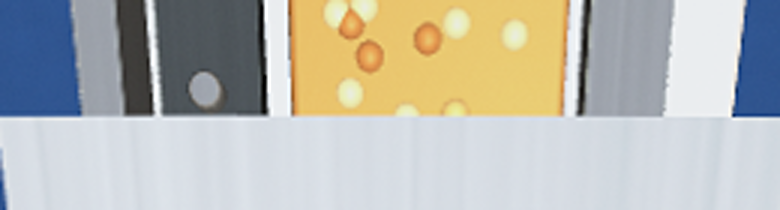

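>>> servo_tool(
  targets=[
    [[0,0.012,0],0,1],
    [[0,0.026,0],0,1],
    [[0,0.03,0],0,1],
    [[0,0.03,0],0,1],
    [[0,0.03,0],0,1],
    [[0,0.03,0],0,1],
    [[0,0.03,-0.01],0,1],
    [[0,0.022,-0.01],0,1],
    [[0,0.0102,-0.01],0,1],
    [[0,0,-0.01],0,1],
  ],
)

```text
clock: 7.9
ee_pos: [500.6, 167.8, 102.2]
orientation: [-0.0, 0.696, 0.718, -0.0]
wrist_force: [-0.4, -0.8, -5.8]
gripper_width: 0.158
```

>>> servo_tool(
  targets=[
    [[0,0,-0.01],0,1],
    [[0,0,-0.008],0,1],
    [[0,0,-0.006],0,1],
    [[0,0,-0.004],0,1],
    [[0,0,-0.004],0,1],
    [[0,0,-0.003],0,1],
    [[0,0,-0.003],0,1],
    [[0,0,0],0,1],
    [[0,0,0],0,1],
    [[0,0,0],0,1],
  ],
)

```text
clock: 8.73
ee_pos: [501.1, 165.7, 65.5]
orientation: [0.0, 0.697, 0.717, 0.0]
wrist_force: [-0.5, -0.6, -6.0]
gripper_width: 0.16
```

```bash
python3 - <<'E'
from h import *
d=snap('wrist','w5');e=snap('top','t5');s=snap('scene','s5'); s=arm.observe(); w,x,y,z=s['orientation']; print(s['ee_pos'], 'tool y ang',np.arctan2(2*y*y-1,2*x*y),s['wrist_force'],s['wrist_torque'])
cv2.imwrite('pics/t5z.png',cv2.resize(e['img'][170:290,180:340],None,fx=4.5,fy=4.5,interpolation=cv2.INTER_CUBIC))
cv2.imwrite('pics/s5z.png',cv2.resize(load('s5')['img'][90:230,280:490],None,fx=3.8,fy=3.8,interpolation=cv2.INTER_CUBIC))
E
```

```text
[501.10243785 165.75584903  65.47728493] tool y ang 0.027028890148208487 [ 0.27032713  0.3669435  -6.46627036] [-0.0126459   0.00094392 -0.05486618]
```

View pics/w5.png

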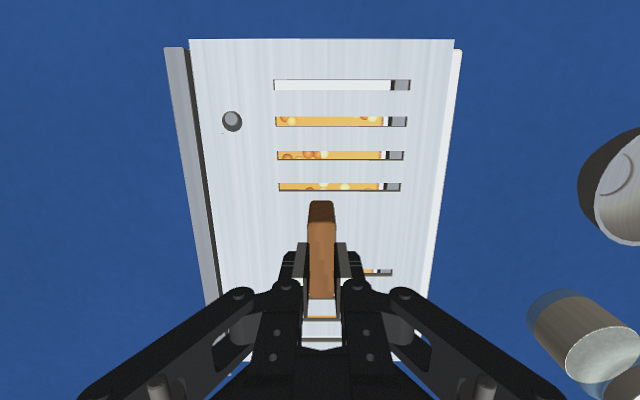

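View pics/t5z.png

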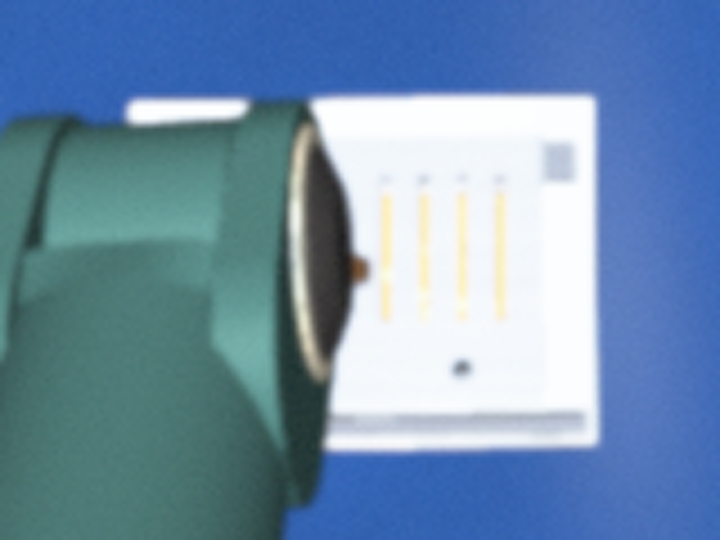

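View pics/s5z.png

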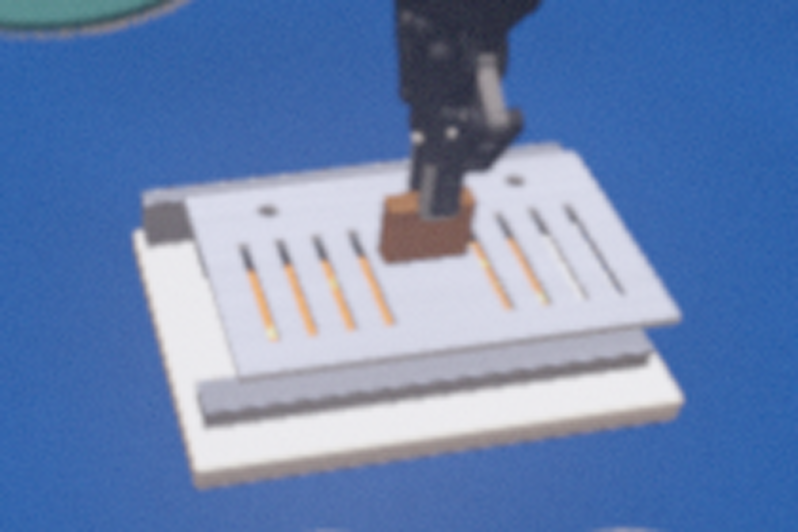

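The wrist view shows the far pin through the guide's hole at (231,120). The guide hovers over the board, parallel to the fence. I'll measure the pin against the hole.

```bash
python3 - <<'E'
from h import *
d=load('w5'); im=d['img']; cv2.imwrite('pics/z5.png',cv2.resize(im[105:138,215:250],None,fx=16,fy=16,interpolation=cv2.INTER_NEAREST))
for p in ([232.8,120.8],): print('hole top',onz(d,[p],57))
for P in ([438.5,238.,40],[439.37,237.93,40]): print(proj(d,P))
E
```

```text
hole top [[443.74907977 239.48060464  57.        ]]
[[232.73501966 121.39134045]]
[[234.03342058 121.53234447]]
```

View pics/z5.png

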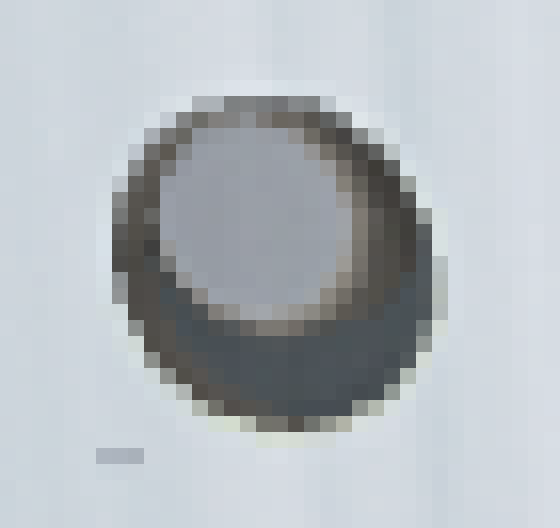

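```bash
python3 - <<'E'
from h import *
d=load('w5')
P=onz(d,[[230.5,118.3]],40)[0]; H=onz(d,[[232.8,120.8]],57.2)[0]; print(P,H,P-H)
E
```

```text
[437.14337799 239.97347536  40.        ] [443.80998493 239.49347232  57.2       ] [ -6.66660693   0.48000304 -17.2       ]
```

>>> servo_tool(
  targets=[
    [[0,0.0005,-0.003],0,1],
    [[0,0,-0.003],0,1],
    [[0,0,-0.002],0,1],
    [[-0.001,0,0],0,1],
    [[-0.001,0,0],0,1],
    [[-0.001,0,0],0,1],
    [[-0.0005,0,0],0,1],
    [[0,0,0],0,1],
    [[0,0,0],0,1],
    [[0,0,0],0,1],
  ],
)

```text
clock: 9.72
ee_pos: [497.6, 166.2, 57.3]
orientation: [0.0, 0.697, 0.717, 0.0]
wrist_force: [0.9, 0.4, -6.0]
gripper_width: 0.155
```

>>> servo_tool(
  targets=[
    [[-0.0005,0,0],0,1],
    [[0,0,0],0,1],
    [[-0.0005,0,0],0,1],
    [[0,0,0],0,1],
    [[-0.0005,0,0],0,1],
    [[0,0,0],0,1],
    [[0,0,0],0,1],
    [[0,0,0],0,1],
    [[0,0,0],0,1],
    [[0,0,0],0,1],
  ],
)

```text
clock: 10.55
ee_pos: [496.0, 166.2, 57.3]
orientation: [-0.0, 0.697, 0.717, -0.0]
wrist_force: [-0.1, 0.2, -5.5]
gripper_width: 0.16
```

>>> servo_tool(
  targets=[
    [[-0.0005,0,0],0,1],
    [[0,0,0],0,1],
    [[0,0,0],0,1],
    [[-0.0005,0,0],0,1],
    [[0,0,0],0,1],
    [[0,0,0],0,1],
    [[0,0,0],0,1],
    [[0,0,0],0,1],
    [[0,0,0],0,1],
    [[0,0,0],0,1],
  ],
)

```text
clock: 11.38
ee_pos: [495.4, 166.2, 57.4]
orientation: [0.0, 0.698, 0.717, 0.0]
wrist_force: [4.2, -0.1, -3.7]
gripper_width: 0.158
```

```bash
python3 - <<'E'
from h import *
d=snap('wrist','w6'); s=arm.observe(); w,x,y,z=s['orientation']; print(s['ee_pos'], 'tool y ang',np.arctan2(2*y*y-1,2*x*y),s['wrist_force'],s['wrist_torque'])
cv2.imwrite('pics/z6.png',np.hstack([cv2.resize(d['img'][105:138,215:250],None,fx=14,fy=14,interpolation=cv2.INTER_NEAREST),cv2.resize(d['img'][30:96,160:190],(210,462),interpolation=cv2.INTER_NEAREST)]))
E
```

```text
[495.37794317 166.2044709   57.42105511] tool y ang 0.026946795326658373 [ 4.82665     0.28512019 -4.28060285] [ 0.08804767 -1.21396006  0.04498432]
```

View pics/z6.png

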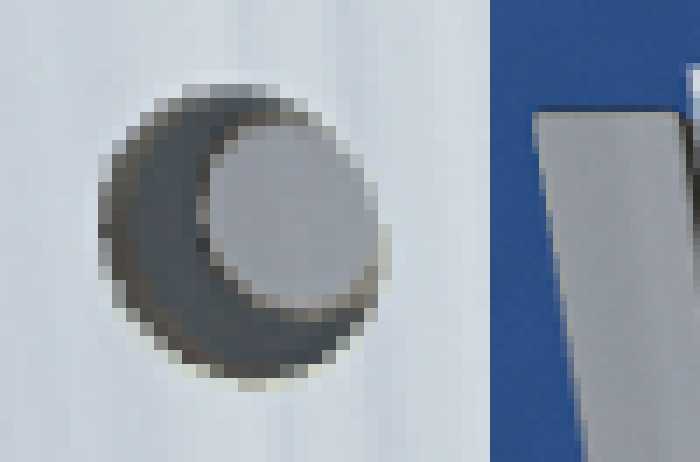

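Light contact with the fence (about 4.5 N). The pin at (235.5,119.8) is seen right through the hole. I'll check the residual.

```bash
python3 - <<'E'
from h import *
d=load('w6')
g=d['img'][105:138,215:250].astype(int); 
hole=(cv2.cvtColor(d['img'],cv2.COLOR_BGR2GRAY)[105:138,215:250]<190).astype(np.uint8)
cs,_=cv2.findContours(hole,cv2.RETR_EXTERNAL,cv2.CHAIN_APPROX_NONE);c=max(cs,key=cv2.contourArea);(x,y),ax,_=cv2.fitEllipse(c);h=[x+215,y+105];print(h,ax)
for zu in(43,44.5):
    P=onz(d,[[235.5,119.8]],40)[0]; H=onz(d,[h],zu+5)[0]; print(P,H,P-H)
E
```

```text
[231.69780349731445, 121.19306945800781] (19.230443954467773, 21.471120834350586)
[437.09886793 240.06522407  40.        ] [437.0418912  239.65978621  48.        ] [ 0.05697673  0.40543786 -8.        ]
[437.09886793 240.06522407  40.        ] [437.50380749 239.75837631  49.5       ] [-0.40493957  0.30684776 -9.5       ]
```

Aligned within about 0.4 mm in x and y. I'll shift y by 0.3 mm and lower gently.

>>> servo_tool(
  targets=[
    [[0.0002,0.0003,-0.001],0,1],
    [[0,0,-0.001],0,1],
    [[0,0,-0.001],0,1],
    [[0,0,-0.0005],0,1],
    [[0,0,-0.0005],0,1],
    [[0,0,-0.0005],0,1],
    [[0,0,-0.0005],0,1],
    [[0,0,-0.0005],0,1],
    [[0,0,0],0,1],
    [[0,0,0],0,1],
  ],
)

```text
clock: 12.27
ee_pos: [495.8, 166.5, 52.0]
orientation: [0.0, 0.698, 0.717, 0.0]
wrist_force: [7.2, -0.3, -1.4]
gripper_width: 0.158
```

>>> servo_tool(
  targets=[
    [[0,0,-0.0005],0,1],
    [[0,0,0],0,1],
    [[0,0,-0.0005],0,1],
    [[0,0,0],0,1],
    [[0,0,-0.0005],0,1],
    [[0,0,0],0,1],
    [[0,0,-0.0005],0,1],
    [[0,0,0],0,1],
    [[0,0,0],0,1],
    [[0,0,0],0,1],
  ],
)

```text
clock: 13.1
ee_pos: [495.7, 166.5, 50.0]
orientation: [0.0, 0.698, 0.717, 0.0]
wrist_force: [6.6, 0.2, -1.2]
gripper_width: 0.162
```

>>> servo_tool(
  targets=[
    [[0.0003,0,0],0,1],
    [[0.0003,0,0],0,1],
    [[0,0,0],0,1],
    [[0,0,-0.0005],0,1],
    [[0,0,-0.0005],0,1],
    [[0,0,-0.0005],0,1],
    [[0,0,-0.0005],0,1],
    [[0,0,0],0,1],
    [[0,0,0],0,1],
    [[0,0,0],0,1],
  ],
)

```text
clock: 13.93
ee_pos: [495.6, 166.4, 47.7]
orientation: [-0.0, 0.697, 0.717, -0.0]
wrist_force: [2.5, 0.3, -4.6]
gripper_width: 0.164
```

>>> servo_tool(
  targets=[
    [[0,0,-0.0005],0,1],
    [[0,0,0],0,1],
    [[0,0,-0.0005],0,1],
    [[0,0,0],0,1],
    [[0,0,-0.0005],0,1],
    [[0,0,0],0,1],
    [[0,0,0],0,1],
    [[0,0,0],0,1],
    [[0,0,0],0,1],
    [[0,0,0],0,1],
  ],
)

```text
clock: 14.77
ee_pos: [495.7, 166.4, 46.2]
orientation: [-0.0, 0.698, 0.717, -0.0]
wrist_force: [0.5, -0.2, -5.8]
gripper_width: 0.158
```

>>> servo_tool(
  targets=[
    [[0,0,-0.0005],0,1],
    [[0,0,0],0,1],
    [[0,0,0],0,1],
    [[0,0,0],0,1],
    [[0,0,0],0,1],
    [[0,0,0],0,1],
    [[0,0,0],0,1],
    [[0,0,0],0,1],
    [[0,0,0],0,1],
    [[0,0,0],0,1],
  ],
)

```text
clock: 15.6
ee_pos: [495.8, 166.5, 45.9]
orientation: [-0.0, 0.697, 0.717, 0.0]
wrist_force: [-3.8, -1.2, 5.3]
gripper_width: 0.159
```

The guide seated at TCP z≈45.9, which puts the underside near 32 mm. I'll ease off slightly and look.

>>> servo_tool(
  targets=[
    [[0,0,0.0003],0,1],
    [[0,0,0],0,1],
    [[0,0,0],0,1],
    [[0,0,0],0,1],
    [[0,0,0],0,1],
    [[0,0,0],0,1],
    [[0,0,0],0,1],
    [[0,0,0],0,1],
    [[0,0,0],0,1],
    [[0,0,0],0,1],
  ],
  force=20,
)

```text
clock: 16.43
ee_pos: [495.8, 166.4, 46.0]
orientation: [0.0, 0.698, 0.717, -0.0]
wrist_force: [-0.0, 0.6, -5.2]
gripper_width: 0.159
```

```bash
python3 - <<'E'
from h import *
d=snap('wrist','w7'); s=snap('scene','s7')
cv2.imwrite('pics/z7.png',np.hstack([cv2.resize(d['img'][105:138,215:250],(490,462),interpolation=cv2.INTER_NEAREST)]))
cv2.imwrite('pics/s7z.png',cv2.resize(s['img'][90:230,280:490],None,fx=3.8,fy=3.8,interpolation=cv2.INTER_CUBIC))
print(arm.observe()['wrist_force'])
E
```

```text
[ 0.11835983  0.08393061 -6.30447873]
```

View pics/z7.png

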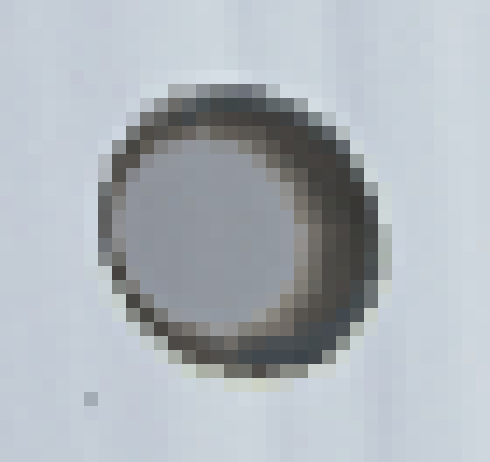

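View pics/s7z.png

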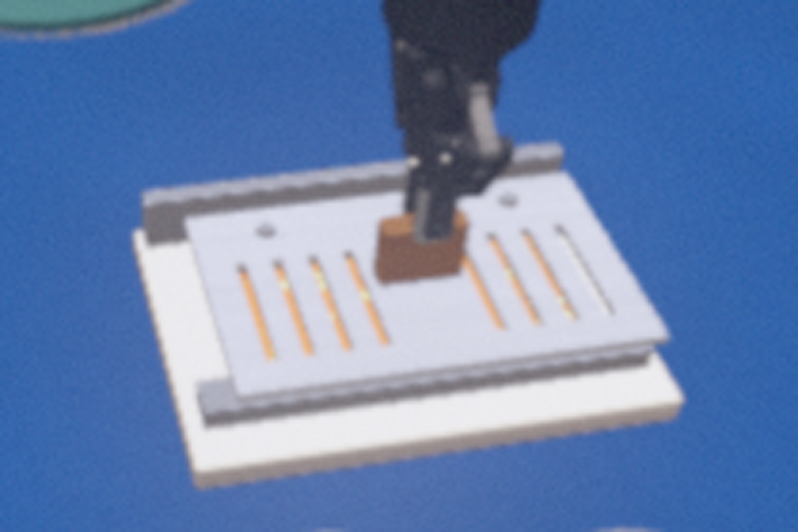

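The pin fills the hole, and pins show in both holes in the scene view with the plate down on the rail. Release and retreat.

>>> servo_tool(
  targets=[
    [[0,0,-0.0002],0,1],
    [[0,0,0],0,0.8],
    [[0,0,0],0,0.7],
    [[0,0,0],0,0.6],
    [[0,0,0],0,0.5],
    [[0,0,0],0,0.4],
    [[0,0,0],0,0.4],
    [[0,0,0],0,0.4],
    [[0,0,0],0,0.4],
    [[0,0,0],0,0.4],
  ],
)

```text
clock: 17.37
ee_pos: [495.8, 166.5, 45.9]
orientation: [0.0, 0.697, 0.717, -0.0]
wrist_force: [0.4, -0.9, 0.2]
gripper_width: 0.6
```

>>> servo_tool(
  targets=[
    [[0,0,0.002],0,0.4],
    [[0,0,0.005],0,0.4],
    [[0,0,0.01],0,0.4],
    [[0,0,0.015],0,0.4],
    [[0,0,0.02],0,0.4],
    [[0,0,0.025],0,0.4],
    [[0,0,0.025],0,0.4],
    [[0,0,0.025],0,0.4],
    [[0,0,0.02],0,0.4],
    [[0,0,0],0,0.4],
  ],
)

```text
clock: 18.2
ee_pos: [497.5, 166.8, 197.4]
orientation: [0.001, 0.698, 0.716, 0.003]
wrist_force: [0.6, 0.5, 0.3]
gripper_width: 0.598
```

>>> servo_tool(
  targets=[
    [[0,-0.025,0.01],0,0],
    [[0,-0.025,0],0,0],
    [[0,-0.025,0],0,0],
    [[0,-0.025,0],0,0],
    [[0,-0.025,0],0,0],
    [[0,-0.025,0],0,0],
    [[0,-0.025,0],0,0],
    [[0,-0.025,0],0,0],
    [[0,0,0],0,0],
    [[0,0,0],0,0],
  ],
)

```text
clock: 19.03
ee_pos: [495.6, -34.7, 203.2]
orientation: [0.0, 0.698, 0.716, 0.0]
wrist_force: [-0.1, 0.8, 0.9]
gripper_width: 1.0
```

```bash
python3 - <<'E'
from h import *
d=snap('wrist','w8'); s=snap('scene','s8'); t=snap('top','t8')
cv2.imwrite('pics/z8.png',np.vstack([cv2.resize(s['img'][90:230,280:490],(450,300),interpolation=cv2.INTER_CUBIC),cv2.resize(t['img'][180:280,190:340],(450,300),interpolation=cv2.INTER_CUBIC)]))
print(arm.observe()['wrist_force'])
E
```

```text
[0.74383017 0.45356444 0.7296058 ]
```

View pics/z8.png

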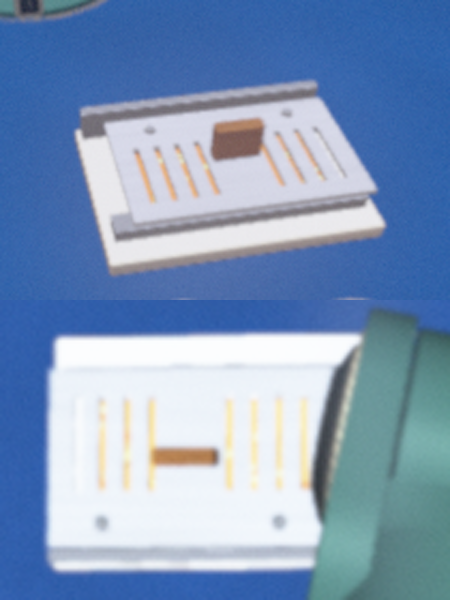

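View pics/w8.png

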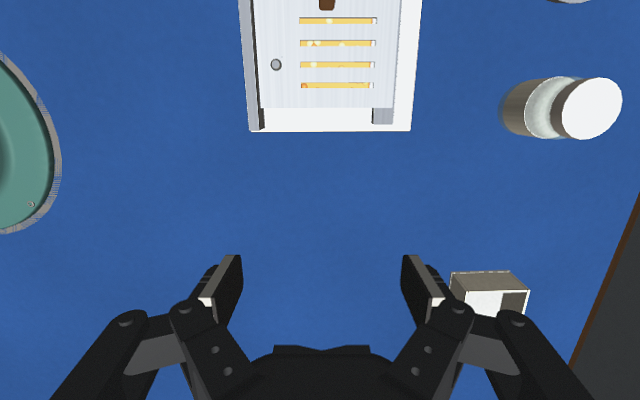

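The guide is released with pins visible in both holes (scene view and top view) and the near one at (276,65) in the wrist view. As a last check on flatness, I'll compare the plate corners in the scene view with where they should project at home.

```bash
python3 - <<'E'
from h import *
c,s=np.cos(.027),np.sin(.027)
def W(x,y,z,o=(495.8,166.4)): return [o[0]+c*x-s*y,o[1]+s*x+c*y,z]
# offset calibration: difference between views of board only
d=load('s8'); im=d['img'].copy()
big=cv2.resize(im[90:230,280:490],None,fx=3.8,fy=3.8,interpolation=cv2.INTER_CUBIC)
for z,col in((37,(0,0,255)),(45,(0,255,0))):
    p=proj(d,[W(x,y,z) for x,y in((75,120),(75,-120),(-75,-120),(-75,120))]); print(z,p.round(1).tolist())
    cv2.polylines(big,[((p-[280,90]+.5)*3.8).astype(int).reshape(-1,1,2)],True,col,1)
# board far edge control, z=18
p=proj(d,[[504+c*100-s*y,151+s*100+c*y,18] for y in(-135,135)]); cv2.polylines(big,[((p-[280,90]+.5)*3.8).astype(int).reshape(-1,1,2)],False,(255,0,255),1)
cv2.imwrite('pics/z9.png',big)
a=load('top0')['img'];b=load('t8')['img']; print('clutter diff',np.abs(a[105:165,210:450].astype(int)-b[105:165,210:450]).mean())
E
```

```text
37 [[456.3, 178.4], [343.1, 193.9], [329.0, 147.4], [429.2, 135.5]]
45 [[457.3, 175.6], [343.2, 191.0], [329.0, 144.6], [429.9, 132.7]]
clutter diff 2.4305324074074073
```

View pics/z9.png

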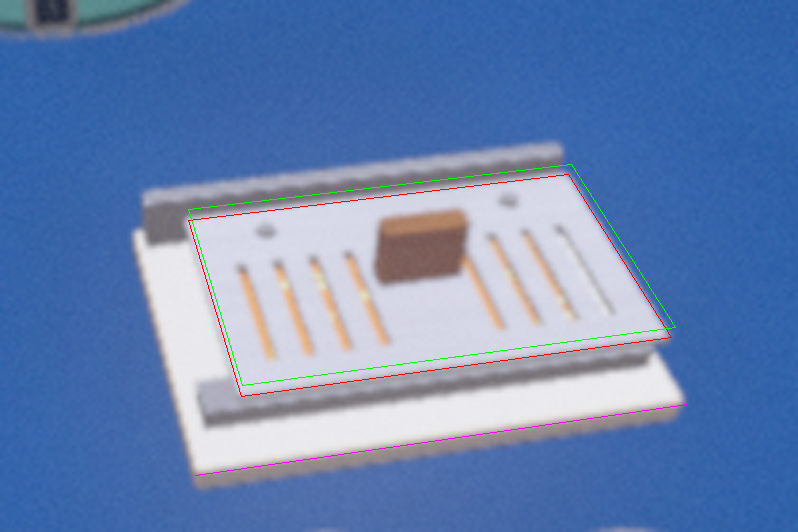

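The plate's outline matches the home prediction at z = 37 mm (red) all the way round. It doesn't match the outline for a guide riding on the pins (green). The clutter hasn't moved, so I'll hand in.

```bash
python3 -c "
from bench import arm
print(arm.sign_off())"
```

```text
the job is handed in; nothing more can be done
None
```

The cutting guide is home on the board with both holes over the pins, lying flat and let go; I handed the job in at about 19 s of the 61 s allowed. No verdict was reported.

- **Method:** I gripped the guide by its handle, carried it over the board and brought its hole edge against the fence with a few newtons. I found the pin bar's offset by sight, about +14 to +15 mm, by looking at a pin through the guide's hole. That put the guide within about 0.5 mm, so it needed only 0.8 mm of adjustment along y, not a long slide along the fence. I then lowered it in 0.5–1 mm steps, released it and backed away.
- **Forces:** The readings I took between moves came to about 7 N against the fence and 11 N down at seating. They come only at the end of each call, so brief peaks in between were not seen.
- **Final checks:**
  - Both pins show in the holes in the scene and top views.
  - The plate's outline matches the expected home outline at the right height on all four sides. It does not match a guide riding on top of the pins.
  - The wrist force is near zero and the gripper is clear.
  - The jar, carton and bowl look unmoved.
- **Disagreements:** The top and wrist cameras differed by about 2 mm on the near pin and on the guide's x position. I settled it by using the wrist view of the pin through the hole and the fence contact.

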